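Clamp a painting panel on the board easel

TASK

Secure the painting panel on the wooden board easel: first press both hinged hold-down straps down until they snap shut and stay shut by themselves. Then pull up the black plunger knob of the sliding clamp, slide the clamp one hole towards the panel so that its prongs reach over the panel's edge, and let the pin drop fully into that hole. Finish while still holding the knob with the pin fully down (do not let go of it), with the panel and the other things left where they were.

Things in the scene. Friction and masses are not known exactly. Their poses are not given: they have to be found in the camera images.
- bed: Board easel fixed to the table: a low light-wood bed, 200 (x) x 425 (y) x 18 mm thick. Its origin is at table height; the bed spans own x -100 to +100 and own y -190 to +235 mm. The panel lies in its middle, the two straps are at its -y end and the sliding clamp at its +y end.
- panel: Loose painting panel lying on the bed, white with grey brush marks, 180 (x) x 200 (y) x 12 mm, 0.4 kg; origin at the centre of its underside, which is 18 mm above the table. An eraser and a short brush lie on it.
- strap0 (a joint): Angle of the first aluminium hold-down strap (at bed x = -55 mm, the nearer to the robot). 0 = shut, level; grows as it opens upward, to 1.3; it starts at 0.6 to 0.95. A stud under it, 40 mm from the hinge, snaps past a sprung ball between about 0.27 and 0.1 rad, which takes some 3 to 6 N on its pad; past the ball it stays shut by itself (at about 0.02), let go sooner it is pushed up again to about 0.3.
- strap1 (a joint): Angle of the second strap (at bed x = +55 mm, the farther from the robot), same as strap0.
- strap0_pad (a point): Place to press on strap0: on the centre line of its top face, 60 mm from the hinge (the strap is 36 mm wide, 80 mm long from hinge to tip, 5 mm thick); 38.5 mm above the table when shut. The point moves with the strap; its y axis points along the strap to its tip, its z axis out of its top.
- strap1_pad (a point): The same place on strap1.
- strap0_hinge (a point): Middle of strap0's hinge axis, 36 mm above the table, fixed to the bed; the axis lies along the bed's x, and the strap shut lies from here along the bed's +y.
- strap1_hinge (a point): Middle of strap1's hinge axis, the same.
- clamp (a joint): Travel of the sliding clamp along the aluminium rail, m: 0 at the start hole, grows towards the panel (along the bed's -y); range -0.044 to 0.048. Holes at -0.040, 0 and 0.040: the one wanted is 0.040. Pin and hole leave 1.5 mm of play each way; sliding takes about 2 N. The clamp is a wooden block, 140 (x) x 44 (y) mm, its top 50 mm above the table, with two steel prongs towards the panel.
- plunger (a joint): Lift of the plunger knob relative to the clamp, m: 0 = pin fully down in a hole, about 0.008 = pin tip resting on the rail between holes, 0.014 = top stop. A spring pulls it down with 4 N at the bottom and 7.5 N at the top; the clamp can slide only with the lift above 0.008. Released over a hole it drops in by itself.
- knob (a point): Centre of the black plunger knob, an upright cylinder of 28 mm diameter and 34 mm height on top of the clamp (58 to 92 mm above the table when down). It moves with clamp and plunger; it is gripped across its diameter from above and pulled straight up. Its axes are the bed's.
- next_hole (a point): Mouth of the wanted hole in the rail, 32 mm above the table, seen in the rail between the clamp's prongs; the knob's axis must come above it. An 11 mm opening for the 8 mm pin, the pin going 8 mm deep.
- eraser: White block 45 x 22 x 12 mm lying on the panel; to be left alone. Origin under its centre.
- paint_cup: Small metal paint cup, 34 mm wide, 26 mm tall, standing on the bed between the straps; to be left alone. Origin under its centre.
- brush0: Short brush, 140 mm long, lying on the panel; to be left alone. Origin under its handle's middle.
- brush1: Brush, about 235 mm long, on the table beyond the easel; to be left alone. Origin under its handle's middle.
- brush2: Brush, about 205 mm long, on the table between easel and robot; to be left alone. Origin under its handle's middle.
- water_glass: Open glass, 70 mm wide, 100 mm tall, on the table past the easel's strap end; to be left alone. Origin under its centre.
- medium_bottle: Amber bottle, 52 mm wide, 120 mm tall, past the easel's strap end; to be left alone. Origin under its centre.
- palette: Round wooden palette, 200 mm wide, 7 mm thick, on the table past the easel's clamp end; to be left alone. Origin under its centre.

How it is judged:
By the outcome, as a careful person would: the job done as asked, in the order asked, and still so for the second after the job is handed in, while the arm keeps its last pose, push and grip.
It also fails if it takes over 48 s, if anything falls off the work surface, if the arm or the gripper's body presses on something with over 40 N, if the wrist force passes 120 N, or if a joint passes its speed limit or range.

ROBOT

A 6-joint arm with a two-finger parallel gripper is mounted at the origin on the work surface. World frame = base frame: x ahead of the robot, y to its left, z up, the work surface at z = 0. Lengths are in m, angles in rad, forces in N, time in s.
With the tool pointing down it reaches from about 0.325 to 0.775 m from the base axis. Payload 9.3 kg.
Tool frame: the origin (TCP) lies on the centre line of the jaws, within the pads' length; the fingertips stand 19 mm ahead of it and the grasp point (between the pads) is the TCP (ctrl.tips_ahead is the distance from the TCP to the fingertips, in m); z points along the fingers, x is the direction in which the jaws open and shut, and the axes are right-handed (so a half turn about z gives the same grasp; the last joint's range is limited). The gripper opens to 85 mm and grips with 20 to 120 N. Pads are 22 mm wide; open, the fingers measure 114 mm over their backs; the gripper's body (76 mm by 85 mm) begins 54 mm behind the grasp point. The pads swing forward as they close: fully open they stand 13 mm farther back than shut.
Start: joints at [-1.287, 0.259, 0.021, 1.334, 0, 1.418], TCP at [0.233, -0.498, 0.25] pointing down, gripper open.
Joint ranges: [-3.04, 3.04], [-0.91, 1.82], [-1.04, 1.36], [-1.92, 1.95], [-1.52, 1.45], [-3.14, 3.14]. Speed limits (rad/s): [2.22, 2.22, 2.79, 3.14, 3.14, 3.14].

INTERFACE

Orientations are given as a 3x3 rotation matrix whose columns are the frame's x, y, z axes.
In Python, from station import status, eyes, finish_job, ctrl gives the robot as it stands.
- The arm moves only by the shell command python3 -m crank 'ROWS' [FORCE]. ROWS is JSON, a list that holds one entry, the list of rows, each a list of 7 numbers: the shift along the world's x, y, z in mm, then the turn, a rotation vector about the world's x, y, z in rad, then the closure, from 0 (fully open) to 1 (shut). A call has 1 to 20 rows; each row shifts and turns the pose as measured when the row begins; what a row does not reach is not made up. A row lasts 1/10 s, in which the tool goes at most 50 mm and 8.59 degrees, less where a joint would pass 70% of its speed; a pose out of reach is approached as far as the arm can. A call with a gripper value outside its range is refused whole. The fingers move at their own pace and stop on an object; FORCE is the grip in N (left out, the last holds). Time passes only in rows, so rows that do not move let the fingers close. It gives the time, the measured TCP pose, the force and the opening at its end, in the units of the state.
- status.observe(): the state, without advancing time (a new reading comes with each control period).
- eyes.capture(name): name is "side" or "top"; returns a dict with "frame" (480x640x3 uint8, red, green, blue), "depth" (480x640 float32, m along the optical axis (not along the pixel's ray), 0 where there is no reading), "fov_y" (degrees; the focal length in pixels is half the picture's height over the tangent of half this angle, whatever the lens; pixels are square), "cx", "cy" (the principal point, pixels), "world_to_cam" (4x4, takes a point from world to camera coordinates). Camera axes: x right, y down, z forward; pixel columns grow to the right and rows downward; lengths in m; the calibration is good to about 2 mm. A picture is of the moment at which its call begins.
- finish_job(): hands the job in, once; it reports no verdict.
Trained networks look in a picture, given as the dict that the camera call returned (one of the last four; its "shot" number tells which), for a name from the list of things; names that differ only in an ending like _2 or _b are one class to them, and where a whole thing is asked for, a point or a joint stands for the part that bears it (a point fixed in the world has none). Each returns a list of dicts, best first, with "score" (0 to 1); they miss things now and then, are a little off and sometimes report something else, mostly with a low value. They report only what shows in the picture. A call takes as long as a camera call.
- eyes.search_frame(picture, target): "xyz" ([x, y, z] in m, in world coordinates, good to about 4 mm: the middle of the surface that is visible of it).
- eyes.place_of(picture, target): "xyz" ([x, y, z] in m, in world coordinates, good to about 4 mm: a listed point, or the origin of a listed thing).
The state is a dict: "time": time; "qpos": joint angles; "qd": joint speeds; "joint_torque": joint torques, N m; "tcp_pos": TCP position; "eef_rot": TCP orientation; "wrist_force": force on the tool from outside, world axes, zero at the start; "ft_torque": the same for the moment, N m; "finger_gap": opening from 0.0 (shut) to 1.0 (fully open).
Only numpy, scipy, OpenCV 4.12 (cv2) and the standard library are available. Lean on these libraries where they do the work, as an engineer would, in place of code of your own. Each camera call takes 0.05 s, during which the arm holds its last target. There are 200 camera calls.

## Working session

There is one attempt and no reset: what is moved stays moved. The work goes in short steps, Python scripts to look and compute and a shell command to move; the robot and the scene stay as the last step left them, time stands still between calls to the robot, and variables do not carry over. Pictures are saved under pics/ and viewed, about 8 in all and at most 12, crops included, and the job is handed in when it is done.

```bash
mkdir -p pics; ls
python3 - <<'E'
from station import status, eyes, ctrl
import cv2,numpy as np
s=status.observe(); print(s['time'],s['tcp_pos'],s['eef_rot'],s['wrist_force'],s['finger_gap'])
for c in ('side','top'):
    p=eyes.capture(c); cv2.imwrite(f'pics/{c}0.png',p['frame'][:,:,::-1])
    print(c,p['fov_y'],np.round(p['world_to_cam'],3).tolist())
    for n in ['bed','panel','strap0_pad','strap1_pad','strap0_hinge','strap1_hinge','knob','next_hole','paint_cup','eraser','water_glass','medium_bottle']:
        print(n,[(np.round(d['xyz'],4).tolist(),round(d['score'],2)) for d in eyes.place_of(p,n)[:2]])
E
```

```text
pics
0.0 [ 0.23259332 -0.49812666  0.24966455] [[ 4.23006740e-01 -9.06126460e-01 -3.69812979e-04]
 [-9.06125601e-01 -4.23006854e-01  1.26333788e-03]
 [-1.30117730e-03 -1.99303429e-04 -9.99999134e-01]] [-0.2731931  -0.42449087 -0.04809733] 0.998069215938561
side 46.409611176661734 [[-0.744, -0.669, -0.006, 0.464], [-0.377, 0.427, -0.822, 0.271], [0.552, -0.609, -0.57, 0.888], [0.0, 0.0, 0.0, 1.0]]
bed [([0.541, 0.0565, 0.0237], 0.54)]
panel [([0.5518, 0.0292, 0.0134], 0.69), ([0.4163, 0.1146, -0.0013], 0.48)]
strap0_pad [([0.469, -0.0851, 0.0861], 0.52)]
strap1_pad [([0.5844, -0.0989, 0.0812], 0.48)]
strap0_hinge [([0.4662, -0.1181, 0.0334], 0.95)]
strap1_hinge [([0.5727, -0.1409, 0.0401], 0.58)]
knob [([0.576, -0.2478, 0.006], 0.64), ([0.5893, 0.2002, 0.0792], 0.54)]
next_hole [([0.5846, 0.1589, 0.0311], 0.96)]
paint_cup [([0.5319, -0.1043, 0.0132], 0.69)]
eraser [([0.5912, -0.014, 0.03], 0.62)]
water_glass [([0.4641, -0.2591, -0.0042], 0.88)]
medium_bottle [([0.5768, -0.2492, 0.0018], 0.72)]
top 44.719830098858026 [[-0.028, -1.0, -0.007, 0.045], [-0.981, 0.029, -0.192, 0.581], [0.192, 0.002, -0.981, 1.137], [0.0, 0.0, 0.0, 1.0]]
bed []
panel [([0.5551, 0.03, 0.0155], 0.72)]
strap0_pad [([0.4743, -0.0815, 0.0825], 0.9), ([0.5835, 0.1607, 0.0311], 0.23)]
strap1_pad [([0.5791, -0.1005, 0.0859], 0.89), ([0.5811, 0.159, 0.0309], 0.28)]
strap0_hinge [([0.4669, -0.118, 0.0372], 0.72)]
strap1_hinge [([0.5759, -0.1365, 0.036], 0.78)]
knob []
next_hole [([0.5801, 0.1621, 0.0282], 0.7), ([0.7137, 0.0286, 0.0007], 0.24)]
paint_cup [([0.5289, -0.1, 0.015], 0.64)]
eraser [([0.5922, -0.0097, 0.0293], 0.78)]
water_glass [([0.4609, -0.2532, 0.0017], 0.62), ([0.5819, 0.1609, 0.0295], 0.25)]
medium_bottle [([0.5742, -0.249, -0.0006], 0.81)]
```

View pics/side0.png

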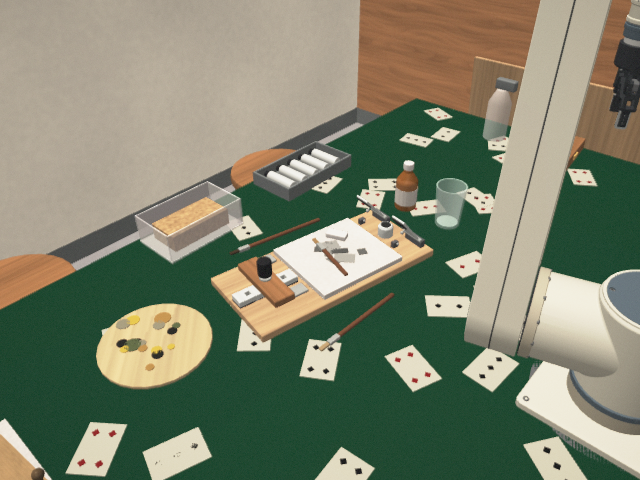

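View pics/top0.png

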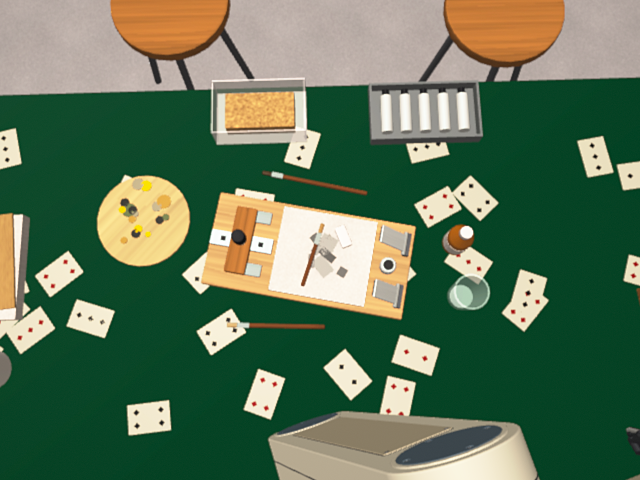

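The views show the bed at about (0.54, 0.03), yawed about -11°. In the top picture the straps are at px (395,240) and (387,292), the knob at (238,237) and the hole at (261,244). I'll refine the yaw, straps and knob from depth.

```bash
cat > h.py <<'E'
import numpy as np,cv2
from station import status, eyes, ctrl
def cloud(p):
    f=240/np.tan(np.radians(p['fov_y']/2)); d=p['depth']; v,u=np.mgrid[:480,:640]
    P=np.stack([(u-p['cx'])/f*d,(v-p['cy'])/f*d,d],-1); T=p['world_to_cam']
    return (P-T[:3,3])@T[:3,:3]
E
python3 - <<'E'
from h import *
p=eyes.capture('top'); W=cloud(p); x,y,z=W[...,0],W[...,1],W[...,2]
roi=(x>.38)&(x<.72)&(y>-.21)&(y<.3)&(p['depth']>0)
m=roi&(z>.010)&(z<.034)
m=cv2.morphologyEx(m.astype(np.uint8),cv2.MORPH_OPEN,np.ones((5,5)))
n,l,st,_=cv2.connectedComponentsWithStats(m); k=1+np.argmax(st[1:,4]); print(st[1:,4])
r=cv2.minAreaRect(W[l==k][:,:2].astype(np.float32)*1000); print('bed rect',r)
a=r[2]; a=np.radians(((a+45)%90)-45)
c=np.array(r[0])/1000; ex=np.array([np.cos(a),np.sin(a)]); ey=np.array([-ex[1],ex[0]])
o=c-ey*.0225; print('yaw',a,'origin',o)
B=np.stack([(W[...,:2]-o)@ex,(W[...,:2]-o)@ey],-1)
for sx in(-.055,.055):
    q=roi&(abs(B[...,0]-sx)<.012)&(B[...,1]<-.09)&(B[...,1]>-.18)&(z>.045)
    Y=B[q][:,1];Z=z[q]; f=np.polyfit(Y,Z,1); print('strap',sx,len(Y),Y.min(),Y.max(),Z.max(),'ang',np.arctan(f[0]),'z36 at',(.036-f[1])/f[0])
q=roi&(z>.08)&(B[...,1]>.1); print('knob',len(z[q]),W[q].mean(0) if q.any() else 0,B[q].mean(0), z[q].max())
q=roi&(z>.044)&(z<.056)&(B[...,1]>.1); print('block',cv2.minAreaRect(W[q][:,:2].astype(np.float32)*1000))
E
```

```text
[13376   194    53]
bed rect ((561.6267700195312, 61.95176696777344), (425.3530578613281, 200.86807250976562), 78.06298828125)
yaw -0.20834015734133485 origin [0.55697295 0.03993832]
strap -0.055 269 -0.1709530363290847 -0.11758917189284655 0.10184816218495586 ang 0.8528241066451937 z36 at -0.1752702081006055
strap 0.055 276 -0.16715644057606338 -0.11389743956264518 0.1008048745547793 ang 0.8030781978794231 z36 at -0.1746171722138831
knob 159 [0.58948087 0.20040982 0.09074283] [-0.00138637  0.16372522] 0.09717082655343169
block ((587.7312622070312, 185.9901885986328), (75.46485900878906, 139.97364807128906), 77.94526672363281)
```

```bash
python3 -m crank '[[[20,34.5,0,0,0,0.077,1],[20,34.5,0,0,0,0.077,1],[20,34.5,0,0,0,0.077,1],[20,34.5,0,0,0,0.077,1],[20,34.5,0,0,0,0.077,1],[20,34.5,0,0,0,0.077,1],[20,34.5,0,0,0,0.077,1],[20,34.5,0,0,0,0.077,1],[20,34.5,0,0,0,0.077,1],[20,34.5,0,0,0,0.077,1],[20,34.5,0,0,0,0.077,1],[20,34.5,0,0,0,0.077,1],[0,0,0,0,0,0,1]]]' 40; python3 -c "
from h import *
s=status.observe();print(s['tcp_pos'],s['eef_rot'],s['qpos'],s['wrist_force'],s['finger_gap'])"
```

```text
time: 2.65
tcp_pos: [0.478, -0.0684, 0.2502]
eef_rot: [[0.985, -0.175, 0.004], [-0.175, -0.985, -0.001], [0.004, 0.0, -1.0]]
wrist_force: [-0.5, 0.1, -1.6]
finger_gap: -0.005
[ 0.47804743 -0.06844096  0.25024983] [[ 9.84596490e-01 -1.74792315e-01  4.17118362e-03]
 [-1.74790101e-01 -9.84605314e-01 -8.92394228e-04]
 [ 4.26295321e-03  1.49566618e-04 -9.99990902e-01]] [-3.16451644e-01  1.41387146e-01 -1.30422043e-01  1.29474535e+00
  4.49974225e-04  1.43004015e+00] [-0.48853402  0.1438207  -1.57678713] -0.004862466170293045
```

```bash
python3 -m crank '[[[-3,-14,-20,0,0,-0.033,1],[0,0,-30,0,0,0,1],[0,0,-30,0,0,0,1],[0,0,-25,0,0,0,1],[0,0,-8,0,0,0,1],[0,0,0,0,0,0,1]]]'
python3 - <<'E'
from h import *
p=eyes.capture('top'); print(status.observe()['tcp_pos'])
cv2.imwrite('pics/a.png',cv2.resize(p['frame'][150:350,260:480,::-1],None,fx=3,fy=3))
E
```

```text
time: 3.25
tcp_pos: [0.4748, -0.0833, 0.1351]
eef_rot: [[0.978, -0.208, 0.007], [-0.208, -0.978, -0.003], [0.008, 0.002, -1.0]]
wrist_force: [-0.5, -0.6, -0.1]
finger_gap: 0.002
[ 0.47511747 -0.08337239  0.13570726]
```

View pics/a.png

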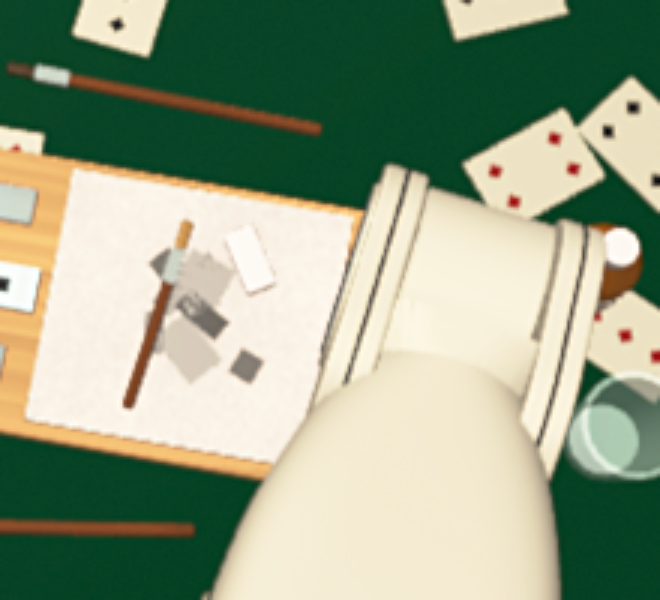

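The arm hides the strap in this picture: px (320-600, 170-600) is all wrist. I'll press down along the strap's arc.

```bash
python3 -m crank '[[[0,0,-10,0,0,0,1],[0,1,-10,0,0,0,1],[0.5,2.5,-10,0,0,0,1],[0.5,2.5,-10,0,0,0,1],[0.5,2.5,-10,0,0,0,1],[0.5,2.5,-8,0,0,0,1]]]'; python3 -m crank '[[[0.5,2.5,-6,0,0,0,1],[0.5,2,-6,0,0,0,1],[0,1,-5,0,0,0,1],[0,0,-4,0,0,0,1]]]'
python3 - <<'E'
from h import *
p=eyes.capture('side'); print(status.observe()['tcp_pos'])
cv2.imwrite('pics/b.png',cv2.resize(p['frame'][150:310,300:480,::-1],None,fx=3.5,fy=3.5))
E
```

```text
time: 3.9
tcp_pos: [0.4795, -0.0727, 0.0772]
eef_rot: [[0.978, -0.209, 0.015], [-0.209, -0.978, -0.006], [0.016, 0.003, -1.0]]
wrist_force: [-0.1, 0.1, 1.9]
finger_gap: 0.0
time: 4.3
tcp_pos: [0.4814, -0.0667, 0.056]
eef_rot: [[0.978, -0.208, 0.017], [-0.208, -0.978, -0.008], [0.018, 0.004, -1.0]]
wrist_force: [-18.9, 3.3, 78.0]
finger_gap: 0.003
[ 0.48120808 -0.06669727  0.05662363]
```

View pics/b.png

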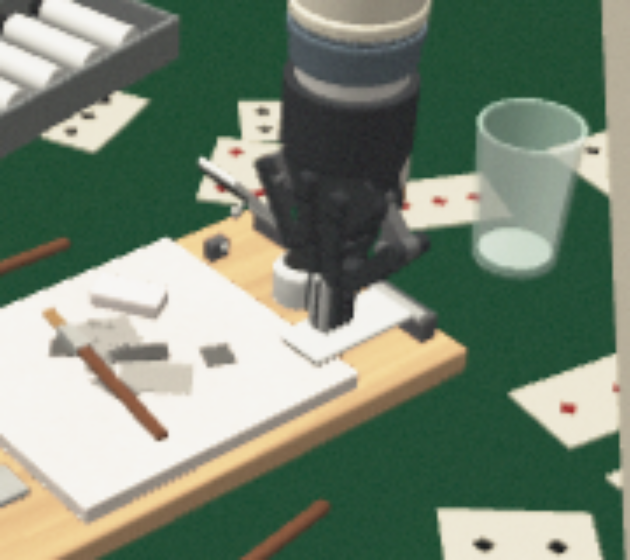

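Strap0 lies flat at px (350,320), but the force peaked at 78 N, so I'll stop higher on strap1. Next I lift, level the small tilt and move over.

```bash
python3 -m crank '[[[0,0,15,0,0,0,1],[0,0,30,0,0,0,1],[0,0,36,0,0.017,0,1],[34,-13,10,0,0,0,1],[34,-13,0,0,0,0,1],[33,-13,0,0,0,0,1],[0,0,0,0,0,0,1]]]'
python3 - <<'E'
from h import *
p=eyes.capture('side'); W=cloud(p); s=status.observe(); print(s['tcp_pos'],s['wrist_force'])
o=np.array([.557,.040]);ex=np.array([.9784,-.2068]);ey=np.array([.2068,.9784])
B=np.stack([(W[...,:2]-o)@ex,(W[...,:2]-o)@ey],-1);z=W[...,2]
q=(abs(B[...,0]+.055)<.012)&(B[...,1]>-.16)&(B[...,1]<-.1)&(z>.02)&(z<.13)
f=np.polyfit(B[q][:,1],z[q],1); print(q.sum(),'strap0 slope',f,z[q].min(),z[q].max())
E
```

```text
time: 5.05
tcp_pos: [0.585, -0.1056, 0.1533]
eef_rot: [[0.978, -0.207, 0.004], [-0.207, -0.978, -0.008], [0.006, 0.007, -1.0]]
wrist_force: [0.3, -0.4, 0.4]
finger_gap: -0.001
[ 0.58315535 -0.10476644  0.15310655] [0.26003124 0.32992775 0.05745817]
182 strap0 slope [0.02425117 0.04141042] 0.03450280509045201 0.04148584703269906
```

```bash
python3 -m crank '[[[0,0,-20,0,0,0,1],[0,0,-10,0,0,0,1],[0,1,-10,0,0,0,1],[0.5,2.5,-10,0,0,0,1],[0.5,2.5,-10,0,0,0,1],[0.5,2.5,-10,0,0,0,1],[0.5,2.5,-8,0,0,0,1],[0.5,2.5,-5,0,0,0,1],[0.5,2,-3,0,0,0,1],[0,0,0,0,0,0,1]]]'; python3 -m crank '[[[0,1,-2,0,0,0,1],[0,0,-2,0,0,0,1]]]'
```

```text
time: 6.1
tcp_pos: [0.5841, -0.0863, 0.0623]
eef_rot: [[0.979, -0.206, 0.002], [-0.206, -0.978, -0.007], [0.003, 0.006, -1.0]]
wrist_force: [0.9, 0.3, 0.2]
finger_gap: -0.002
time: 6.3
tcp_pos: [0.5845, -0.0851, 0.0585]
eef_rot: [[0.979, -0.206, 0.003], [-0.206, -0.979, -0.006], [0.004, 0.006, -1.0]]
wrist_force: [-0.7, 0.6, 1.2]
finger_gap: -0.001
```

```bash
python3 -m crank '[[[0,0,-2,0,0,0,1],[0,0,15,0,0,0,1],[0,0,35,0,0,0,1],[0,0,40,0,0,0,1],[0,0,15,0,0,0,0.4],[1,35,0,0,0,0,0.2],[1,40,0,0,0,0,0],[1,40,0,0,0,0,0],[1,40,0,0,0,0,0],[1,40,0,0,0,0,0],[1,40,0,0,0,0,0],[0,38,0,0,0,0,0],[0,12,0,0,0,0,0],[0,0,0,0,0,0,0]]]'
python3 - <<'E'
from h import *
o=np.array([.557,.040]);ex=np.array([.9784,-.2068]);ey=np.array([.2068,.9784])
s=status.observe(); print(s['tcp_pos'],s['qpos'])
for c in('side','top'):
    p=eyes.capture(c); W=cloud(p)
    B=np.stack([(W[...,:2]-o)@ex,(W[...,:2]-o)@ey],-1);z=W[...,2]
    for sx in(-.055,.055):
        q=(abs(B[...,0]-sx)<.012)&(B[...,1]>-.155)&(B[...,1]<-.1)&(z>.02)&(z<.13)
        if q.sum()>20: print(c,sx,q.sum(),np.polyfit(B[q][:,1],z[q],1),z[q].min(),z[q].max())
    if c=='side':
        cv2.imwrite('pics/c.png',cv2.resize(p['frame'][170:330,190:450,::-1],None,fx=3,fy=3))
        print('knob',[(d['xyz'],d['score']) for d in eyes.place_of(p,'knob')])
        q=(z>.062)&(z<.094)&(abs(B[...,0])<.03)&(abs(B[...,1]-.163)<.03); print(q.sum(),W[q].min(0),W[q].max(0))
E
```

```text
time: 7.7
tcp_pos: [0.5903, 0.2081, 0.1678]
eef_rot: [[0.977, -0.211, 0.009], [-0.211, -0.977, -0.007], [0.011, 0.005, -1.0]]
wrist_force: [0.5, -0.8, 0.6]
finger_gap: 1.002
[0.59032111 0.20808513 0.16777482] [ 0.20874967  0.41522016  0.04355132  1.19132844 -0.00859108  1.99234765]
side -0.055 172 [0.02420242 0.04128643] 0.020273233518725113 0.04340800512760867
side 0.055 143 [0.01578471 0.04022755] 0.0350015135528929 0.04178895438841384
knob [([0.589, 0.2008, 0.0759], 0.83), ([0.4163, 0.1146, -0.0012], 0.46)]
272 [0.57403085 0.18759843 0.06219325] [0.60314492 0.21471948 0.09298528]
top -0.055 314 [0.02458007 0.04198653] 0.03239700195165409 0.04550866675069071
top 0.055 297 [0.02337416 0.04177286] 0.032444262474446345 0.04515132396006987
```

View pics/c.png

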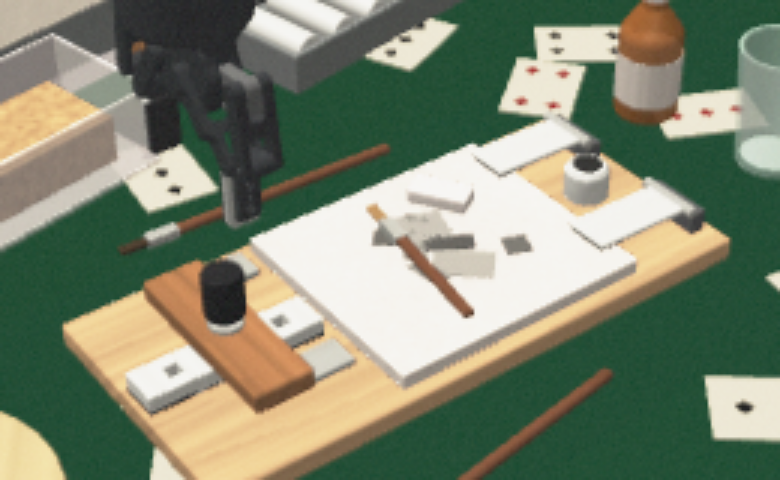

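Both straps are shut: upper (520,150) and (640,215) in the crop, slope ≈0.02 rad. The knob is at (223,290) and the wanted hole at (280,320). Next I grasp the knob.

```bash
python3 -m crank '[[[-1.5,-7.5,0,0,0.009,0.004,0],[0,0,-30,0,0,0,0],[0,0,-30,0,0,0,0],[0,0,-20,0,0,0,0],[0,0,-8,0,0,0,0],[0,0,0,0,0,0,0]]]' 60; python3 -c "
from h import *
s=status.observe();print(s['tcp_pos'],s['wrist_force'])"
```

```text
time: 8.45
tcp_pos: [0.5905, 0.1872, 0.0792]
eef_rot: [[0.976, -0.22, 0.001], [-0.22, -0.976, -0.008], [0.003, 0.008, -1.0]]
wrist_force: [-0.1, -0.2, 0.1]
finger_gap: 1.0
[0.59052451 0.18717653 0.07924809] [-0.07249919 -0.1966358   0.12522202]
```

```bash
python3 -m crank '[[[-1.5,13,0,0,0,0.012,0],[0,0,0,0,0,0,0],[0,0,0,0,0,0,0]]]'; python3 -c "
from h import *
s=status.observe();print(s['tcp_pos'],s['wrist_force'])"
```

```text
time: 8.75
tcp_pos: [0.5904, 0.2002, 0.0819]
eef_rot: [[0.978, -0.209, 0.004], [-0.209, -0.978, -0.007], [0.006, 0.006, -1.0]]
wrist_force: [0.8, -1.0, 0.2]
finger_gap: 1.0
[0.5903645  0.20020002 0.08194628] [ 0.83391435 -0.96793006  0.19738792]
```

```bash
python3 -m crank '[[[-1,0,-4,0,0,0,0],[0,0,0,0,0,0,0.4],[0,0,0,0,0,0,0.7],[0,0,0,0,0,0,1],[0,0,0,0,0,0,1],[0,0,0,0,0,0,1],[0,0,0,0,0,0,1],[0,0,0,0,0,0,1]]]' 60; python3 -c "
from h import *
s=status.observe();print(s['tcp_pos'],s['wrist_force'],s['finger_gap'])"
```

```text
time: 9.55
tcp_pos: [0.5892, 0.201, 0.0796]
eef_rot: [[0.978, -0.207, 0.006], [-0.207, -0.978, -0.007], [0.008, 0.005, -1.0]]
wrist_force: [-0.8, -0.6, 0.9]
finger_gap: 0.315
[0.58924325 0.20100283 0.07961765] [-0.84529782 -0.60148501  0.86635269] 0.3145639660714453
```

```bash
python3 -m crank '[[[0,0,3,0,0,0,1],[0,0,4,0,0,0,1],[0,0,4,0,0,0,1],[0,0,0,0,0,0,1],[0,0,0,0,0,0,1]]]'; python3 -c "
from h import *
s=status.observe();print(s['tcp_pos'],s['wrist_force'],s['finger_gap'])"
```

```text
time: 10.05
tcp_pos: [0.5892, 0.201, 0.0894]
eef_rot: [[0.978, -0.207, 0.004], [-0.207, -0.978, -0.007], [0.006, 0.006, -1.0]]
wrist_force: [1.0, 0.7, -6.3]
finger_gap: 0.309
[0.58922774 0.20096354 0.08940254] [ 1.00206285  0.74463463 -6.30707738] 0.3090794104708652
```

```bash
python3 -m crank '[[[0,0,2,0,0,0,1],[-1,-5,0.3,0,0,0,1],[-1.5,-7,0.3,0,0,0,1],[-1.5,-7,0.3,0,0,0,1],[-1,-5,0.3,0,0,0,1],[0,0,0,0,0,0,1]]]'; python3 -c "
from h import *
s=status.observe();print(s['tcp_pos'],s['wrist_force'],s['finger_gap'])"
```

```text
time: 10.65
tcp_pos: [0.5837, 0.1748, 0.0922]
eef_rot: [[0.978, -0.208, 0.004], [-0.208, -0.978, -0.007], [0.005, 0.006, -1.0]]
wrist_force: [2.8, 2.0, -6.8]
finger_gap: 0.308
[0.58369296 0.17477149 0.09224589] [ 2.82080553  1.97118491 -6.79243863] 0.3078979296396381
```

```bash
python3 -m crank '[[[-1,-6,0,0,0,0,1],[-1,-5,0,0,0,0,1],[0,0,0,0,0,0,1],[0,0,0,0,0,0,1]]]'
python3 - <<'E'
from h import *
s=status.observe();print(s['tcp_pos'],s['wrist_force'],s['finger_gap'], (s['tcp_pos'][:2]-np.array([.5892,.2010]))@np.array([.2068,.9784]))
E
```

```text
time: 11.05
tcp_pos: [0.5811, 0.1624, 0.0922]
eef_rot: [[0.978, -0.208, 0.003], [-0.208, -0.978, -0.007], [0.004, 0.006, -1.0]]
wrist_force: [0.5, 2.5, -7.8]
finger_gap: 0.304
[0.58114974 0.16238437 0.09220397] [ 0.50197303  2.5370722  -7.83107639] 0.3039200810939967 -0.039446325716177795
```

```bash
python3 -m crank '[[[0,-0.5,-3,0,0,0,1],[0,0,-2.5,0,0,0,1],[0,0,-2,0,0,0,1],[0,0,0,0,0,0,1]]]'; python3 -c "
from h import *
s=status.observe();print(s['tcp_pos'],s['wrist_force'],s['finger_gap'])"
```

```text
time: 11.45
tcp_pos: [0.5811, 0.162, 0.0841]
eef_rot: [[0.978, -0.208, 0.003], [-0.208, -0.978, -0.007], [0.005, 0.006, -1.0]]
wrist_force: [1.2, 0.2, -6.3]
finger_gap: 0.31
[0.58105115 0.16201703 0.08414752] [ 1.15776758  0.22685533 -6.34660171] 0.3096224973296298
```

```bash
python3 -m crank '[[[0,0,-2,0,0,0,1],[0,0,-1.5,0,0,0,1],[0,0,-1.5,0,0,0,1],[0,0,-1,0,0,0,1],[0,0,0,0,0,0,1]]]'; python3 -c "
from h import *
s=status.observe();print(s['tcp_pos'],s['wrist_force'],s['finger_gap'])"
```

```text
time: 11.95
tcp_pos: [0.581, 0.162, 0.0799]
eef_rot: [[0.978, -0.208, 0.005], [-0.207, -0.978, -0.007], [0.006, 0.006, -1.0]]
wrist_force: [-0.7, 0.1, -5.1]
finger_gap: 0.306
[0.58104995 0.16204937 0.07993131] [-0.68770291  0.13493822 -5.14163061] 0.3062127011693467
```

```bash
python3 -m crank '[[[0,0,-1,0,0,0,1],[0,0,-1,0,0,0,1],[0,0,0,0,0,0,1]]]'; python3 -c "
from h import *
s=status.observe();print(s['tcp_pos'],s['wrist_force'],s['finger_gap'])"
```

```text
time: 12.25
tcp_pos: [0.581, 0.1621, 0.0797]
eef_rot: [[0.978, -0.207, 0.006], [-0.207, -0.978, -0.007], [0.008, 0.006, -1.0]]
wrist_force: [0.8, -0.6, -5.8]
finger_gap: 0.307
[0.5809902  0.16206748 0.07974151] [ 0.78388446 -0.62588522 -5.7862306 ] 0.3071329613812484
```

```bash
python3 -m crank '[[[0,0,-2,0,0,0,1],[0,0,-2,0,0,0,1]]]'
python3 - <<'E'
from h import *
s=status.observe();print(s['tcp_pos'],s['wrist_force'],s['finger_gap'])
for c in ('side','top'):
    p=eyes.capture(c);print([(d['xyz'],d['score']) for d in eyes.place_of(p,'knob')][:1])
s=status.observe();print(s['tcp_pos'],s['wrist_force'],s['finger_gap'])
E
```

```text
time: 12.45
tcp_pos: [0.5813, 0.1624, 0.0794]
eef_rot: [[0.978, -0.207, 0.01], [-0.207, -0.978, -0.006], [0.011, 0.004, -1.0]]
wrist_force: [-8.9, -0.3, 24.0]
finger_gap: 0.31
[0.58128412 0.16243156 0.07937262] [-8.89161798 -0.31066696 23.99824423] 0.30960243301059526
[([0.584, 0.1643, 0.0726], 0.6)]
[([0.5826, 0.1599, 0.028], 0.17)]
[0.58125747 0.1624466  0.07940686] [-7.50423223  0.37403464 19.59401499] 0.3102346392063263
```

```bash
python3 -m crank '[[[0,0,-1,0,0,0,1],[0,0,-1,0,0,0,1],[0,0,-1,0,0,0,1]]]'
python3 - <<'E'
from h import *
p=eyes.capture('side')
s=status.observe();print(s['tcp_pos'],s['wrist_force'],s['finger_gap'])
cv2.imwrite('pics/d.png',cv2.resize(p['frame'][170:330,190:450,::-1],None,fx=3,fy=3))
o=np.array([.557,.040]);ex=np.array([.9784,-.2068]);ey=np.array([.2068,.9784])
for c in('side','top'):
    p=eyes.capture(c);W=cloud(p);B=np.stack([(W[...,:2]-o)@ex,(W[...,:2]-o)@ey],-1);z=W[...,2]
    for sx in(-.055,.055):
        q=(abs(B[...,0]-sx)<.012)&(B[...,1]>-.155)&(B[...,1]<-.1)&(z>.02)&(z<.13)
        if q.sum()>20: print(c,sx,q.sum(),np.polyfit(B[q][:,1],z[q],1)[0])
    print('panel',[(d['xyz'],d['score']) for d in eyes.place_of(p,'panel')][:1])
E
```

```text
time: 12.95
tcp_pos: [0.5811, 0.1625, 0.0795]
eef_rot: [[0.978, -0.207, 0.012], [-0.207, -0.978, -0.006], [0.013, 0.003, -1.0]]
wrist_force: [-3.4, -1.4, 10.4]
finger_gap: 0.309
[0.58104481 0.1624765  0.07951495] [-3.91663114 -0.36228822  8.68269927] 0.30788713233562864
side -0.055 175 0.014934513785113823
side 0.055 146 0.027967994974885647
panel [([0.5528, 0.0329, 0.0181], 0.66)]
top -0.055 313 0.00806662974155195
top 0.055 294 0.020535428798564546
panel [([0.584, -0.0793, 0.0436], 0.75)]
```

View pics/d.png

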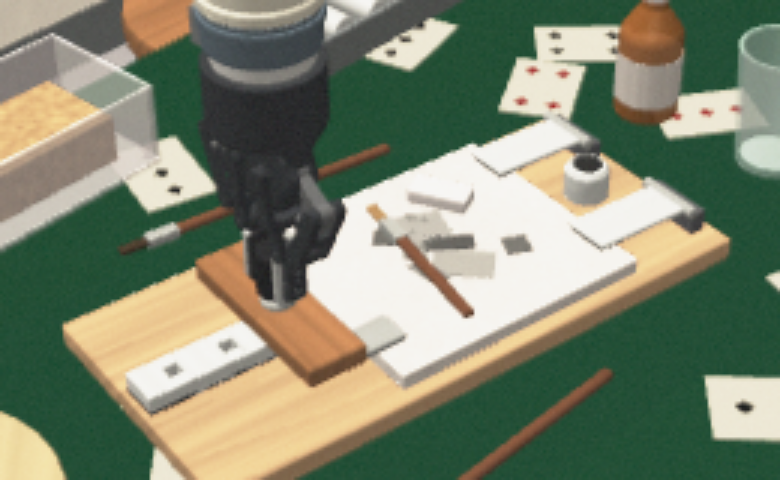

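The clamp now sits one hole nearer the panel. Both other holes are open at (173,370) and (228,345), and the near prong overlaps the panel edge at (385,335). The straps are shut, the loose items are undisturbed, and the knob is held against its lower stop with a mild 9 N push, so I'm handing in.

```bash
python3 -c "
from station import finish_job
print(finish_job())"
```

```text
the job is handed in; nothing more can be done
None
```

The panel is secured and the job is handed in, at about 13 s of the 48 s allowed. Both straps are snapped shut. The clamp is one hole nearer the panel with its pin down, and the gripper is still holding the knob.

- **Straps:** After I let go, the depth images showed both straps lying flat, at about 0.01–0.03 rad. Strap0 was pressed harder than intended: the wrist read 78 N, under its 120 N limit. The fingertips did the pressing, not the gripper's body. Strap1 was pressed gently, about 1 N at the last reading before the final 2 mm press.
- **Clamp:** The knob moved about 39 mm towards the panel. The last picture shows the other two rail holes open and the near prong over the panel's edge; the far prong was hidden by the gripper.
- **Pin:** The knob is back at the height where I first gripped it (0.0795 m against 0.0796 m). It rests against a hard stop with a downward push of about 9 N.
- **Other things:** In the last picture the panel, eraser, cup, bottle, glass and the brushes in view look undisturbed. The palette was mostly out of that view.
- **Disagreement:** With the arm in the way, the top camera's final panel estimate was clearly wrong, because it matched strap1's pad instead. The side camera's estimate was within 4 mm of where the panel started.

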